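# Latch the milk-sample case

## Task

The lid of the aluminium milk-sample case is on and the wire bails of its two end latches are already hooked over it: push both latch levers over and down, one at each end, until each snaps past centre and lies flat against the end wall. Touch the case and its latches with the fingers only, do not lift, tip or shove the case, and leave the other things on the bench where they are.

Things in the scene. Friction and masses are not known exactly. Their poses are not given: they have to be found in the camera images.
- case: loose aluminium carrying case, filled and closed, about 2.6 kg: 190 mm along its x, 290 mm along its y, lid top at 122 mm (lid 4 mm larger than the body, lower edge at 100 mm). Origin: centre of its underside; x points away from the robot at yaw 0, z up. A draw latch sits at the middle of each short end wall (+y and -y end). The lid does not come off.
- latch_left (a joint): +y end's lever: plain steel plate 36 mm wide, 60 long from its pin, 3 thick. Turns on a level pin parallel to the case's x. 0 = open, pointing out from the end wall, 25 degrees above level; grows outward and down; 2.007 (stop) = shut, hanging straight down beside the wall. Rests open near 0.2; resists up to centre at 1.2 (about 0.3 N m, 7 N at 42 mm from the pin), then snaps to 2.007.
- latch_right (a joint): lever of the same draw latch on the -y end: same size, same values, mirrored.
- latch_left_pivot (a point): middle of the pivot pin of the +y latch: 14 mm out from the end wall (159 mm from the case's middle), 85 mm above its underside. Cheek plates 21 mm either side of it stand 18 mm out from the wall; the wire bail runs from here up to the keeper on the lid, 27 mm above.
- latch_right_pivot (a point): the same point of the -y latch.
- latch_left_tip (a point): middle of the free end of the +y lever, 60 mm from its pivot pin; moves with the lever.
- latch_right_tip (a point): the same point of the -y lever.
- dip_cup_a: bystander: teat-dip cup, frosted bottle 62 mm across with a yellow flared cup on top, 182 mm tall, standing beyond the case. Origin: centre of its underside.
- dip_cup_b: bystander: the same with a green top.
- paddle: bystander: cream four-cup milk-test paddle lying flat beyond the +y end of the case, about 140 mm square, 18 mm high, with a 100 mm handle along its -x. Origin: under the middle of the four cups.
- pot: bystander: black enamel saucepan 160 mm across, 88 mm high, handle 155 mm long along its -y. Origin: centre of its underside.
- reagent: bystander: cream reagent bottle 90 mm across, 210 mm tall. Origin: centre of its underside.
- vial: bystander: upright capped sample vial 35 mm across, 86 mm tall, near the +y end of the case. Origin: centre of its underside.
- syringe: bystander: syringe lying along its x, about 150 mm long, 30 mm wide, 23 mm high, near the -y end of the case. Origin: on the bench under its barrel's middle.

How it is judged:
At the end, for the whole second after the job is handed in: Both latch levers lie shut (above 1.9 rad of 2.007), and the case stands at rest and level (within 0.03 rad) less than 40 mm from where it stood (value of joint each of latch_left, latch_right above 1.9 rad and distance of case from where it was at the start of the episode below 0.04 m and angle between case's own z axis and vertical below 0.03 rad and linear speed of case below 0.01 m/s); the robot touches nothing.
It fails at once if the case is lifted (10 mm), tipped (0.1 rad) or shoved (40 mm) (height (world z) of case above 0.01 m or angle between case's own z axis and vertical above 0.1 rad or distance of case from where it was at the start of the episode above 0.04 m).
It fails at once if another thing on the bench is shifted by 30 mm, lifted or knocked over (distance of any of dip_cup_a, dip_cup_b, paddle, pot, reagent, vial, syringe from where it was at the start of the episode above 0.03 m or angle between any of dip_cup_a, dip_cup_b, reagent, vial's own z axis and vertical above 0.5 rad).
It fails at once if the arm or the gripper's body, rather than the fingers, presses on the case or its latches (3 N) (contact force between the arm and case above 3 N).
It also fails if it takes over 48 s, if anything falls off the work surface, if the arm or the gripper's body presses on something with over 40 N, if the wrist force passes 120 N, or if a joint passes its speed limit or range.

## Robot

A 6-joint arm with a two-finger parallel gripper is mounted at the origin on the work surface. World frame = base frame: x ahead of the robot, y to its left, z up, the work surface at z = 0. Lengths are in m, angles in rad, forces in N, time in s.
With the tool pointing down it reaches from about 0.25 to 0.775 m from the base axis. Payload 4 kg.
Tool frame: the origin (TCP) lies at the very end of the fingers, on their centre line; the grasp point (between the pads) lies 19 mm behind it; x points along the fingers, y is the direction in which the jaws open and shut, and the axes are right-handed (so a half turn about x gives the same grasp; the last joint's range is limited). The gripper opens to 94 mm and grips with 3 to 60 N. Pads are 16 mm wide; open, the fingers measure 119 mm over their backs; the gripper's body (75 mm by 177 mm) begins 78 mm behind the grasp point.
Start: joints at [-1.452, 0.087, 1.371, -0, 1.684, -0.103], TCP at [0.121, -0.537, 0.206] pointing down, gripper open.
Joint ranges: [-3.1, 3.1], [-0.76, 2.03], [0.27, 2.55], [-1.08, 4.22], [0.17, 2.65], [-2.57, 2.57]. Speed limits (rad/s): [2.79, 2.79, 3.14, 3.14, 3.14, 3.14].

## Interface

Orientations are given as [roll, pitch, yaw] about the fixed x, y, z axes, in that order (R = Rz(yaw) Ry(pitch) Rx(roll)).
In Python, from bench import robot gives the robot as it stands.
- The arm moves only by the tool carry_out, never from a script. Its argument "targets" is a list of rows, each a list of 5 numbers: the closure, from 0 (fully open) to 1 (shut), then the shift along the tool's x, y, z in cm, then the turn about the tool's x in degrees. In form: [[fingers, tx, ty, tz, turn], ...]. A call has 1 to 20 rows; each row shifts and turns the commanded pose from where the row before left it, along the tool's axes as they then stand; what a row does not reach is not made up. A row lasts 1/10 s, in which the tool goes at most 50 mm and 8.59 degrees, less where a joint would pass 70% of its speed; a pose out of reach is approached as far as the arm can. A call is refused whole if a number of a shift passes 5 or a number of a turn 8.59, either way. A call with a gripper value outside its range is refused whole. The fingers move at their own pace and stop on an object; the grip force is fixed at half the most. Time passes only in rows, so rows that do not move let the fingers close. It gives the time, the measured TCP pose, the force and the opening at its end, in the units of the state.
- robot.get_obs(): the state, without advancing time (a new reading comes with each control period).
- robot.snapshot(name): name is "scene" or "side" or "wrist"; returns a dict with "image" (480x640x3 uint8, red, green, blue), "camera_matrix" (3x3 intrinsics, pixels), "pose" (4x4, takes a point from camera to world coordinates). Camera axes: x right, y up, looking along -z (the intrinsics and any distortion apply to the point x, -y, -z); pixel columns grow to the right and rows downward; lengths in m; the calibration is good to about 2 mm. A picture is of the moment at which its call begins. There is no depth.
- robot.close_job(): hands the job in, once; it reports no verdict.
The state is a dict: "time": time; "joint_positions": joint angles; "qvel": joint speeds; "joint_torque": joint torques, N m; "tool_pos": TCP position; "ee_rot": TCP orientation; "wrist_force": force on the tool from outside, world axes, zero at the start; "wrist_torque": the same for the moment, N m; "width": finger opening in m.
Only numpy, scipy, OpenCV 4.12 (cv2) and the standard library are available. Lean on these libraries where they do the work, as an engineer would, in place of code of your own. Each camera call takes 0.05 s, during which the arm holds its last target. There are 200 camera calls.

## Working session

There is one attempt and no reset: what is moved stays moved. The work goes in short steps, Python scripts to look and compute and a tool call to move; the robot and the scene stay as the last step left them, time stands still between calls to the robot, and variables do not carry over. Pictures are saved under pics/ and viewed, about 8 in all and at most 12, crops included, and the job is handed in when it is done.

Besides the shell and the picture viewer there is one more tool, called as name(argument=value, ...), one argument or row to a line, values as JSON. carry_out: Moves the arm, as the interface text tells. Its arguments: {"type":"object","properties":{"targets":{"type":"array","items":{"type":"array","items":{"type":"number"}}}},"required":["targets"]}

```bash
mkdir -p pics
cat > h.py <<'E'
import numpy as np,cv2,json
from bench import robot
def snap(n,f):
    s=robot.snapshot(n); cv2.imwrite('pics/'+f+'.png',cv2.cvtColor(s['image'],cv2.COLOR_RGB2BGR))
    np.savez('pics/'+f+'.npz',K=s['camera_matrix'],T=s['pose']); return s
def load(f):
    d=np.load('pics/'+f+'.npz'); return d['K'],d['T']
def pix2w(f,u,v,z):
    K,T=load(f); d=np.linalg.inv(K)@[u,v,1]; d=T[:3,:3]@[d[0],-d[1],-d[2]]; o=T[:3,3]
    return o+d*(z-o[2])/d[2]
def proj(f,P):
    K,T=load(f); p=T[:3,:3].T@(np.array(P)-T[:3,3]); q=K@[p[0],-p[1],-p[2]]; return q[:2]/q[2]
E
python3 - <<'E'
from h import *
for n in('scene','side'):
    s=snap(n,n+'1'); print(n,s['pose'].round(3).tolist(), s['camera_matrix'].round(1).tolist(),[k for k in s])
print(robot.get_obs())
E
```

```text
scene [[0.963, 0.159, -0.219, 0.262], [-0.271, 0.613, -0.743, -0.994], [0.016, 0.774, 0.633, 0.905], [0.0, 0.0, 0.0, 1.0]] [[515.1, 0.0, 316.0], [0.0, 515.1, 230.6], [0.0, 0.0, 1.0]] ['image', 'camera_matrix', 'pose']
side [[-0.826, 0.367, -0.428, -0.004], [-0.564, -0.509, 0.651, 0.756], [0.021, 0.779, 0.627, 0.876], [0.0, 0.0, 0.0, 1.0]] [[481.6, 0.0, 319.4], [0.0, 481.6, 237.9], [0.0, 0.0, 1.0]] ['image', 'camera_matrix', 'pose']
{'time': 0.1, 'joint_positions': array([-1.45210601e+00,  8.78620706e-02,  1.37206141e+00,  1.05958033e-05,
        1.68360532e+00, -1.03129798e-01]), 'qvel': array([ 0.00163469, -0.00275426, -0.00136973, -0.00104693,  0.00065424,
       -0.00147316]), 'joint_torque': array([ 1.68273276e-03, -3.41253054e+01, -3.03302050e+01,  7.20415707e-02,
        3.04662553e-02, -1.01891494e-04]), 'tool_pos': array([ 0.12092862, -0.53604559,  0.20445278]), 'ee_rot': array([-1.67936509,  1.56886015,  1.68404886]), 'wrist_force': array([-0.24533044, -0.64103597,  0.73977942]), 'wrist_torque': array([-0.01428359,  0.03322942, -0.01351932]), 'width': 0.09379530832337157}
```

View pics/scene1.png

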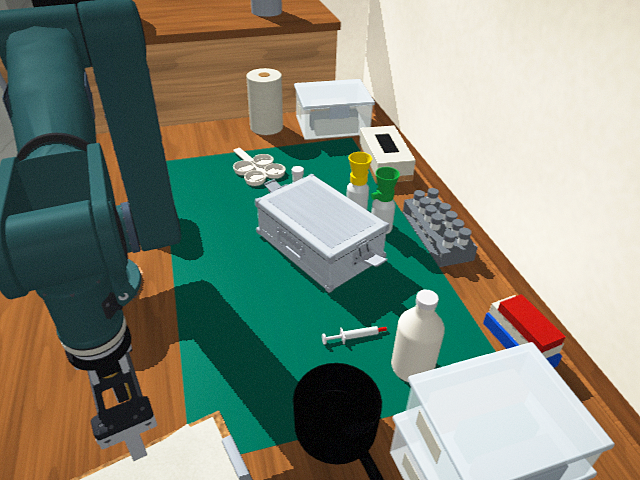

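View pics/side1.png

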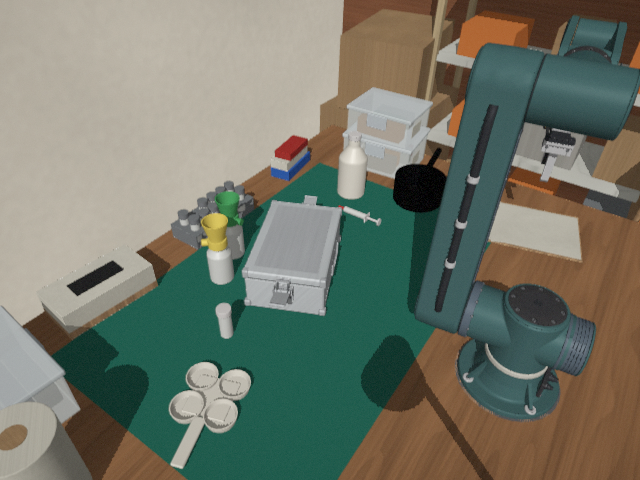

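The scene view shows the case with lid corners near (312,177), (388,238), (330,265), (256,208). Its right latch is near (375,260) and its left latch near (275,186). The side view shows the +y end with its latch near (283,290), the vial at (225,322) and the paddle at (210,400). Next I'll enlarge both.

Run:
```python
import cv2,numpy as np
a=cv2.imread('pics/scene1.png')[160:300,240:400]; b=cv2.imread('pics/side1.png')[190:340,200:360]
a=cv2.resize(a,None,fx=5,fy=5,interpolation=cv2.INTER_CUBIC)[:,:800]
b=cv2.resize(b,None,fx=4,fy=4,interpolation=cv2.INTER_CUBIC)
cv2.imwrite('pics/c1.png',cv2.resize(a,(685,600))); cv2.imwrite('pics/c2.png',b)
```

```text
(no output)
```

View pics/c1.png

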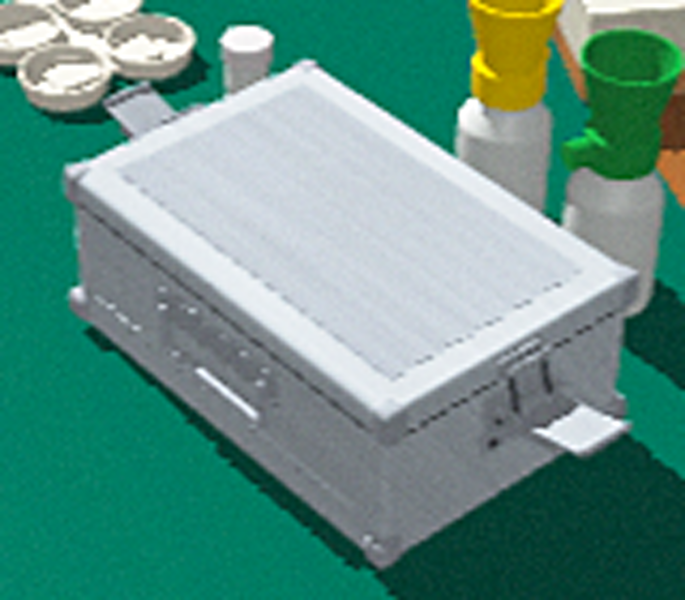

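View pics/c2.png

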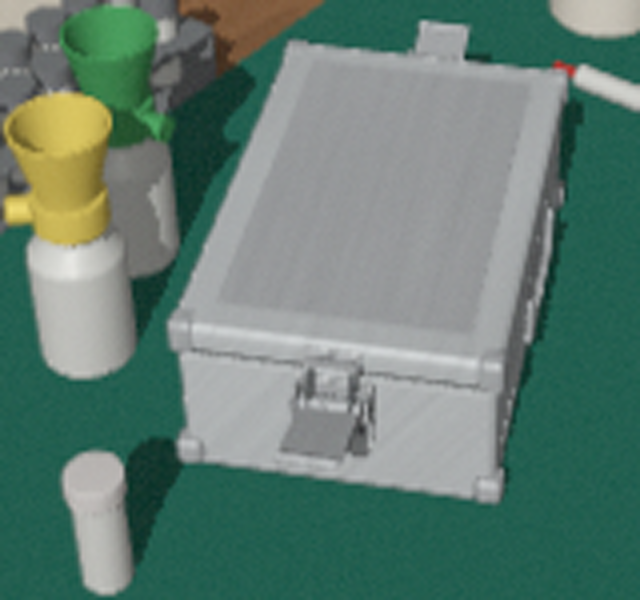

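Crop 1 shows lid-top corners at (305,65), (72,172), (390,412) and (634,272), and the right lever tip at (585,450)–(628,425). Crop 2 shows lid corners at (292,45), (565,75), (498,358) and (173,325). Its left lever tip is at (283,455)–(342,460), and the vial is at (95,480) top and (107,590) base. Next: fit the pose.

```bash
cat >> h.py <<'E'
def cw(p,q):  # case->world
    c,s=np.cos(p[2]),np.sin(p[2]); return np.array([p[0]+c*q[0]-s*q[1],p[1]+s*q[0]+c*q[1],q[2]])
E
python3 - <<'E'
from h import *
from scipy.optimize import least_squares
C=[(97,147),(-97,147),(-97,-147),(97,-147)]
s=np.array([(305,65),(72,172),(390,412),(634,272)])/4.283+[240,160]
d=np.array([(173,325),(498,358),(565,75),(292,45)])/4+[200,190]
f=lambda p:np.concatenate([np.concatenate([proj('scene1',cw(p,(x/1e3,y/1e3,.122)))-u,proj('side1',cw(p,(x/1e3,y/1e3,.122)))-v]) for (x,y),u,v in zip(C,s,d)])
r=least_squares(f,[.5,0,0]);p=r.x;print(p,np.degrees(p[2]),r.fun.round(1))
for n,sg in(('left',1),('right',-1)):
    for t in(0,.2):
        a=np.radians(25)-t
        print(n,cw(p,(0,sg*.159,.085)).round(3),cw(p,(0,sg*(.159+.06*np.cos(a)),.085+.06*np.sin(a))).round(3))
        for x in(-.018,.018):
            q=cw(p,(x,sg*(.159+.06*np.cos(a)),.085+.06*np.sin(a))); print(((proj('scene1',q)-[240,160])*4.283).round(),((proj('side1',q)-[200,190])*4).round())
print('vial',pix2w('side1',225.5,310,.086),pix2w('side1',226.7,336,0))
for u,v in((323,340),(386,329),(355,335)):print('syr',pix2w('scene1',u,v,.012))
for u,v in((257,185),(284,170),(235,167)):print('pad',pix2w('scene1',u,v,.018))
print('reagent',pix2w('scene1',428,298,.21),'cups',pix2w('scene1',388,173,.18),pix2w('scene1',360,158,.18))
E
```

```text
[ 5.64006618e-01 -2.31357099e-05  4.40557249e-01] 25.242070994528547 [ 0.  -2.5 -1.1 -1.3 -2.5 -1.5  1.2  1.  -0.5  1.   0.4 -2.2  1.1 -0.4
 -0.9 -2.3]
left [0.496 0.144 0.085] [0.473 0.193 0.11 ]
[102.  88.] [341. 443.]
[147.  69.] [276. 434.]
left [0.496 0.144 0.085] [0.471 0.197 0.099]
[100. 100.] [340. 462.]
[144.  80.] [276. 454.]
right [ 0.632 -0.144  0.085] [ 0.655 -0.193  0.11 ]
[581. 433.] [468.  15.]
[627. 404.] [418.  10.]
right [ 0.632 -0.144  0.085] [ 0.657 -0.197  0.099]
[584. 452.] [468.  25.]
[630. 423.] [419.  20.]
vial [0.56090918 0.26529458 0.086     ] [0.56477941 0.2697236  0.        ]
syr [ 0.48393401 -0.31125523  0.012     ]
syr [ 0.62815514 -0.31802434  0.012     ]
syr [ 0.55580831 -0.31620491  0.012     ]
pad [0.45446955 0.30385076 0.018     ]
pad [0.55283826 0.3657075  0.018     ]
pad [0.40548384 0.42144989 0.018     ]
reagent [ 0.64936128 -0.41927985  0.21      ] cups [0.75684502 0.03718296 0.18      ] [0.71122479 0.12515819 0.18      ]
```

```bash
cat >> h.py <<'E'
from scipy.spatial.transform import Rotation as Ro
P=(.564,0.,.4406)
def st():
    o=robot.get_obs(); R=Ro.from_euler('xyz',o['ee_rot']).as_matrix(); return o,R
def go(q):
    "tool-frame cm from here to case-frame point q"
    o,R=st(); return (R.T@(cw(P,q)-o['tool_pos'])*100).round(2)
def where():
    o,R=st(); d=o['tool_pos']-[P[0],P[1],0]; c,s=np.cos(P[2]),np.sin(P[2])
    print('t',round(o['time'],2),'case-frame TCP mm',(np.array([c*d[0]+s*d[1],-s*d[0]+c*d[1],d[2]])*1e3).round(1),'y heading',np.degrees(np.arctan2(R[1,1],R[0,1])).round(2),'F',o['wrist_force'].round(1))
    return R
E
python3 - <<'E'
from h import *
R=where();print(R.round(3)); a=go((0,-.205,.2));print(a,robot.get_obs()['joint_positions'])
h=np.degrees(np.arctan2(R[1,1],R[0,1])); t=(h-25.24+90)%180-90; print('turn',t)
print('after turn',Ro.from_euler('x',-t,degrees=True).apply(a))
E
```

```text
t 0.1 case-frame TCP mm [-629.4 -295.9  204.5] y heading -77.29 F [-0.2 -0.6  0.7]
[[-0.     0.22  -0.975]
 [ 0.002 -0.975 -0.22 ]
 [-1.    -0.002 -0.   ]]
[  0.5  -22.53 -59.46] [-1.45210601e+00  8.78620706e-02  1.37206141e+00  1.05958033e-05
  1.68360532e+00 -1.03129798e-01]
turn 77.46943582988547
after turn [  0.5        -62.93180459   9.09288021]
```

carry_out(
  targets=[
    [1,-0.4,0,0,-8.54],
    [1,-0.4,0,0,-8.54],
    [1,-0.4,0,0,-8.54],
    [1,-0.4,0,0,-8.54],
    [1,-0.4,0,0,-8.54],
    [1,-0.4,0,0,-8.54],
    [1,-0.4,0,0,-8.54],
    [1,-0.4,0,0,-8.54],
    [1,-0.4,0,0,-8.54],
    [1,-0.4,0,0,-8.54],
    [1,-0.4,0,0,-8.54],
    [1,-0.4,0,0,-8.54],
    [1,0,0,0,0],
  ],
)

```text
time: 1.4
tool_pos: [0.121, -0.5366, 0.2536]
ee_rot: [-0.329, 1.571, -1.461]
wrist_force: [-0.3, -0.1, -1.0]
width: 0.0003
```

carry_out(
  targets=[
    [1,0,3.3,-0.48,0],
    [1,0,3.3,-0.48,0],
    [1,0,3.3,-0.48,0],
    [1,0,3.3,-0.48,0],
    [1,0,3.3,-0.48,0],
    [1,0,3.3,-0.48,0],
    [1,0,3.3,-0.48,0],
    [1,0,3.3,-0.48,0],
    [1,0,3.3,-0.48,0],
    [1,0,3.3,-0.48,0],
    [1,0,3.3,-0.48,0],
    [1,0,3.3,-0.48,0],
    [1,0,3.3,-0.48,0],
    [1,0,3.3,-0.48,0],
    [1,0,3.3,-0.48,0],
    [1,0,3.3,-0.48,0],
    [1,0,3.3,-0.48,0],
    [1,0,3.3,-0.48,0],
    [1,0,3.3,-0.48,0],
    [1,0,0,0,0],
  ],
)

```text
time: 3.4
tool_pos: [0.6518, -0.1841, 0.2508]
ee_rot: [-2.812, 1.568, 2.341]
wrist_force: [-0.1, -1.0, -0.2]
width: 0.0004
```

Run:
```python
from h import *
R=where();print(R.round(3),go((0,-.205,.13)),robot.get_obs()['joint_positions'].round(2))
```

```text
t 3.4 case-frame TCP mm [   0.9 -204.   250.8] y heading 25.26 F [-0.1 -1.  -0.2]
[[-0.002  0.904  0.427]
 [ 0.002  0.427 -0.904]
 [-1.    -0.001 -0.003]] [12.08 -0.08  0.14] [-0.36  0.38  0.93  0.    1.84 -0.8 ]
```

carry_out(
  targets=[
    [1,2.5,0,0,0],
    [1,2.5,0,0,0],
    [1,2.5,0,0,0],
    [1,2.5,0,0.1,0],
    [1,2.0,-0.1,0,0],
    [1,0,0,0,0],
  ],
)

```text
time: 4.0
tool_pos: [0.646, -0.1883, 0.1287]
ee_rot: [-2.317, 1.562, 2.832]
wrist_force: [-1.4, -0.3, 0.6]
width: 0.0003
```

Run:
```python
from h import *
where(); snap('wrist','w1'); snap('scene','scene2')
a=cv2.imread('pics/w1.png');b=cv2.imread('pics/scene2.png')[160:310,300:460]
b=cv2.resize(b,(512,480),interpolation=cv2.INTER_CUBIC)
cv2.imwrite('pics/v5.png',np.hstack([cv2.resize(a,(400,300)),cv2.resize(b,(400,300))] ) if 0 else np.hstack([a[:,160:450],b[:,:510]]))
```

```text
t 4.0 case-frame TCP mm [  -6.1 -205.3  128.7] y heading 25.01 F [-1.4 -0.3  0.6]
```

View pics/v5.png

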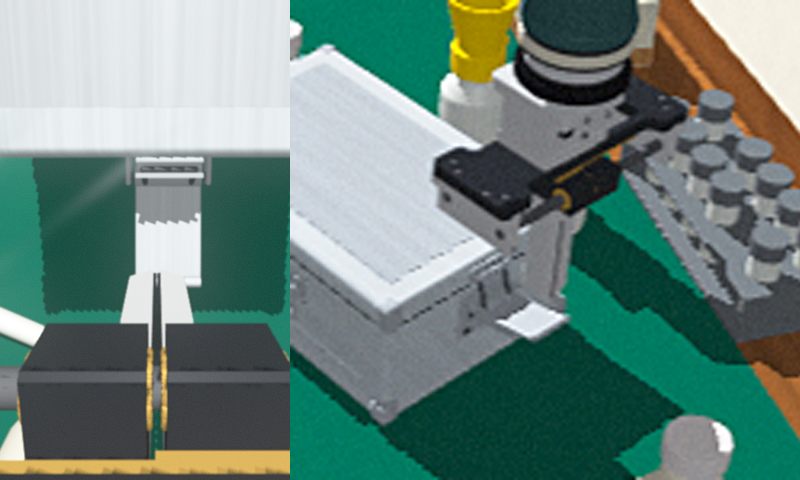

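The wrist half shows the closed fingers about 6 mm to the −x side of the lever's centreline (finger centre column 157, lever 168). The scene half shows them above the lever at about (540,310). I'll correct x and push along an arc.

carry_out(
  targets=[
    [1,0.8,0.3,0,0],
    [1,0.8,0.3,0,0],
    [1,0.8,0,0,0],
    [1,0.45,0,0.05,0],
    [1,0.45,0,0.05,0],
    [1,0.45,0,0.05,0],
    [1,0.45,0,0.05,0],
    [1,0.4,0,0.05,0],
    [1,0.4,0,0.05,0],
    [1,0.4,0,0.05,0],
    [1,0.3,0,0.05,0],
    [1,0.3,0,-0.1,0],
    [1,0.3,0,-0.1,0],
    [1,0.3,0,-0.1,0],
    [1,0,0,0,0],
  ],
)

```text
time: 5.6
tool_pos: [0.6553, -0.1867, 0.0681]
ee_rot: [0.97, 1.57, -0.161]
wrist_force: [-0.9, 1.2, 4.9]
width: 0.0003
```

Run:
```python
from h import *
where(); snap('wrist','w2'); snap('scene','scene3')
a=cv2.imread('pics/w2.png');b=cv2.imread('pics/scene3.png')[160:310,300:460]
b=cv2.resize(b,(512,480),interpolation=cv2.INTER_CUBIC)
cv2.imwrite('pics/v6.png',np.hstack([a[:,160:450],b[:,:510]]))
```

```text
t 5.6 case-frame TCP mm [   2.9 -207.8   68.1] y heading 25.2 F [-0.9  1.2  4.9]
```

carry_out(
  targets=[
    [1,0.3,0,-0.15,0],
    [1,0.3,0,-0.15,0],
    [1,0.3,0,-0.2,0],
    [1,0.3,0,-0.2,0],
    [1,0.3,0,-0.2,0],
    [1,0.2,0,-0.25,0],
    [1,0.2,0,-0.25,0],
    [1,0.2,0,-0.25,0],
    [1,0,0,0,0],
  ],
)

```text
time: 6.6
tool_pos: [0.6473, -0.1713, 0.0455]
ee_rot: [-2.376, 1.569, 2.776]
wrist_force: [0.3, 0.3, -0.1]
width: 0.0005
```

Run:
```python
from h import *
where(); snap('wrist','w2'); snap('scene','scene3')
a=cv2.imread('pics/w2.png');b=cv2.imread('pics/scene3.png')[160:310,300:460]
b=cv2.resize(b,(512,480),interpolation=cv2.INTER_CUBIC)
cv2.imwrite('pics/v6.png',np.hstack([a[:,160:450],b[:,:510]]))
```

```text
t 6.6 case-frame TCP mm [   2.3 -190.5   45.5] y heading 25.21 F [ 0.3  0.3 -0.1]
```

View pics/v6.png

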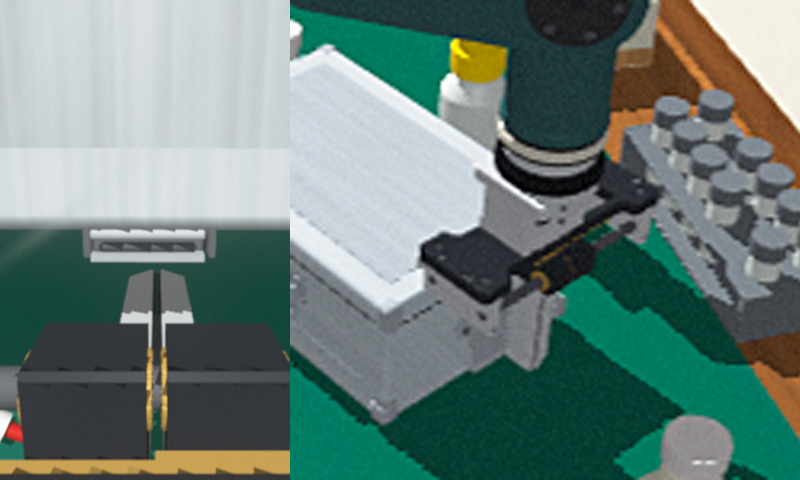

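The lever is no longer sticking out in the wrist view (only the cheeks and bail remain, near (150,245)), and the force is about zero, so it snapped shut. Backing off and crossing to the left end.

carry_out(
  targets=[
    [1,0,0,0.7,0],
    [1,0,0,0.7,0],
    [1,-2.5,0,0.6,0],
    [1,-3,0,0,0],
    [1,-3,0,0,0],
    [1,-3,0,0,0],
    [1,-3,0,0,0],
    [1,-3,0,0,0],
    [1,-3,0,0,0],
    [1,0,0,0,0],
  ],
)

```text
time: 7.7
tool_pos: [0.6584, -0.1915, 0.2581]
ee_rot: [0.747, 1.559, -0.385]
wrist_force: [0.1, 0.3, 1.6]
width: 0.0003
```

carry_out(
  targets=[
    [1,0,0,-2.5,0],
    [1,0,0,-2.5,0],
    [1,0,0,-2.5,0],
    [1,0,0,-2.5,0],
    [1,0,0,-2.5,0],
    [1,0,0,-2.5,0],
    [1,0,0,-2.5,0],
    [1,0,0,-2.5,0],
    [1,0,0,-2.5,0],
    [1,0,0,-2.5,0],
    [1,0,0,-2.5,0],
    [1,0,0,-2.5,0],
    [1,0,0,-2.5,0],
    [1,0,0,-2.5,0],
    [1,0,0,-2.5,0],
    [1,0,0,-2.5,0],
    [1,0,0,-1.5,0],
    [1,0,0,0,0],
  ],
)

```text
time: 9.5
tool_pos: [0.4792, 0.1865, 0.2506]
ee_rot: [-1.738, 1.57, -2.867]
wrist_force: [1.1, 0.3, 0.2]
width: 0.0002
```

Run:
```python
from h import *
where(); print(go((0,.206,.13))); snap('scene','scene4')
b=cv2.imread('pics/scene4.png')[160:310,240:400]
cv2.imwrite('pics/v7.png',cv2.resize(b,(640,600),interpolation=cv2.INTER_CUBIC))
```

```text
t 9.5 case-frame TCP mm [  2.8 204.9 250.6] y heading 25.32 F [1.1 0.3 0.2]
[12.06 -0.27 -0.11]
```

View pics/v7.png

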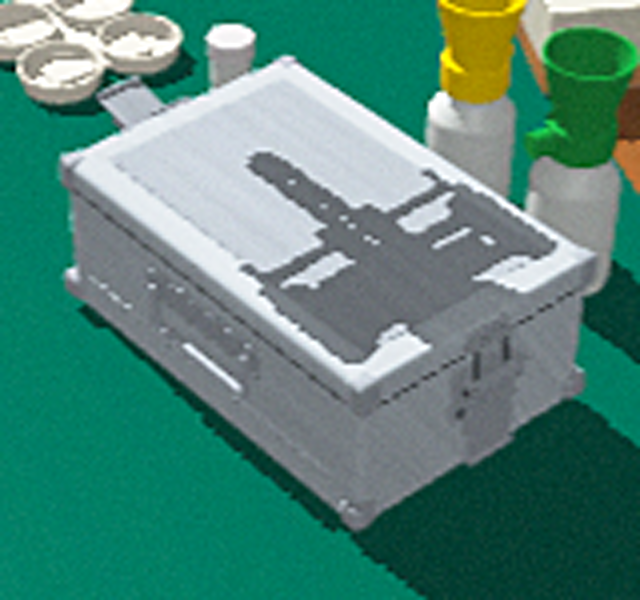

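The right lever hangs flat at about (490,420) and the case hasn't moved. Now the same at the left end, with z mirrored.

carry_out(
  targets=[
    [1,2.5,-0.1,0,0],
    [1,2.5,-0.1,0,0],
    [1,2.5,0,0,0],
    [1,2.5,0,0,0],
    [1,2.0,0,0,0],
    [1,0,0,0,0],
  ],
)

```text
time: 10.15
tool_pos: [0.4763, 0.1827, 0.1275]
ee_rot: [-1.645, 1.563, -2.777]
wrist_force: [-0.6, -1.0, -0.6]
width: 0.0002
```

Run:
```python
from h import *
where(); snap('wrist','w3'); snap('side','side3')
a=cv2.imread('pics/w3.png');b=cv2.imread('pics/side3.png')[200:350,200:360]
b=cv2.resize(b,(512,480),interpolation=cv2.INTER_CUBIC)
cv2.imwrite('pics/v8.png',np.hstack([a[:,160:450],b[:,:510]]))
```

```text
t 10.15 case-frame TCP mm [ -1.4 202.7 127.5] y heading 25.09 F [-0.6 -1.  -0.6]
```

View pics/v8.png

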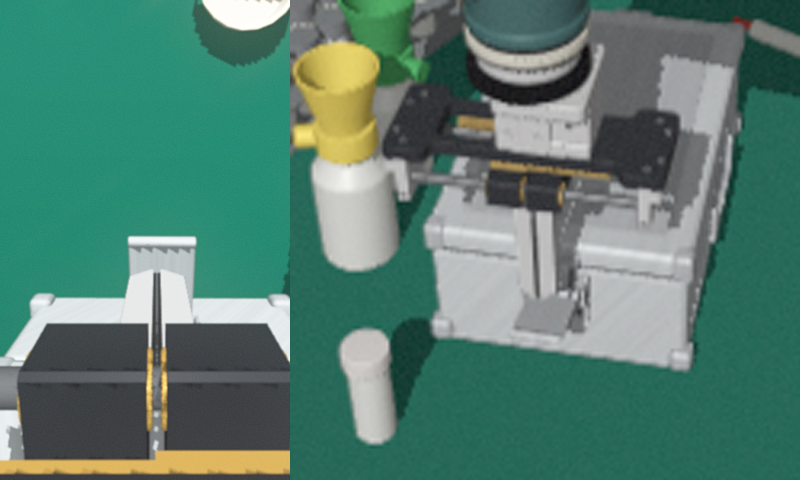

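The fingers (column 157) are within about 3 mm of the lever's centre (column 161), above its plate. Pushing.

carry_out(
  targets=[
    [1,0.8,0.2,-0.1,0],
    [1,0.8,0,-0.1,0],
    [1,0.8,0,-0.1,0],
    [1,0.45,0,-0.05,0],
    [1,0.45,0,-0.05,0],
    [1,0.45,0,-0.05,0],
    [1,0.45,0,-0.05,0],
    [1,0.4,0,-0.05,0],
    [1,0.4,0,-0.05,0],
    [1,0.4,0,-0.05,0],
    [1,0.3,0,-0.05,0],
    [1,0.3,0,0.1,0],
    [1,0.3,0,0.1,0],
    [1,0.3,0,0.1,0],
    [1,0,0,0,0],
  ],
)

```text
time: 11.75
tool_pos: [0.4791, 0.1893, 0.0663]
ee_rot: [1.394, 1.568, 0.262]
wrist_force: [0.8, 0.4, 3.8]
width: 0.0003
```

```bash
python3 -c "
from h import *
where()"
```

```text
t 11.75 case-frame TCP mm [  4.  207.4  66.3] y heading 25.17 F [0.8 0.4 3.8]
```

carry_out(
  targets=[
    [1,0.3,0,0.15,0],
    [1,0.3,0,0.15,0],
    [1,0.3,0,0.2,0],
    [1,0.3,0,0.2,0],
    [1,0.3,0,0.2,0],
    [1,0.2,0,0.25,0],
    [1,0.2,0,0.25,0],
    [1,0.2,0,0.25,0],
    [1,0,0,0,0],
  ],
)

```text
time: 12.65
tool_pos: [0.485, 0.1738, 0.0439]
ee_rot: [-1.579, 1.57, -2.711]
wrist_force: [-0.3, -0.9, -0.2]
width: 0.0003
```

carry_out(
  targets=[
    [1,0,0,-0.7,0],
    [1,0,0,-0.7,0],
    [1,-2.5,0,-0.6,0],
    [1,-3,0,0,0],
    [1,-3,0,0,0],
    [1,-3,0,0,0],
    [1,-3,0,0,0],
    [1,-3,0,0,0],
    [1,-3,0,0,0],
    [1,0,-2.5,0,0],
    [1,0,-2.5,0,0],
    [1,0,-2.5,0,0],
    [1,0,0,0,0],
  ],
)

```text
time: 13.95
tool_pos: [0.407, 0.1604, 0.2505]
ee_rot: [1.383, 1.569, 0.252]
wrist_force: [0.4, 0.5, -0.8]
width: 0.0004
```

Run:
```python
from h import *
where(); snap('scene','scene5'); snap('side','side5')
a=cv2.imread('pics/scene5.png')[160:300,240:400];b=cv2.imread('pics/side5.png')[190:330,200:360]
cv2.imwrite('pics/v9.png',np.hstack([cv2.resize(x,(400,350),interpolation=cv2.INTER_CUBIC) for x in(a,b)]))
```

```text
t 13.95 case-frame TCP mm [-73.6 212.1 250.5] y heading 25.22 F [ 0.4  0.5 -0.8]
```

View pics/v9.png

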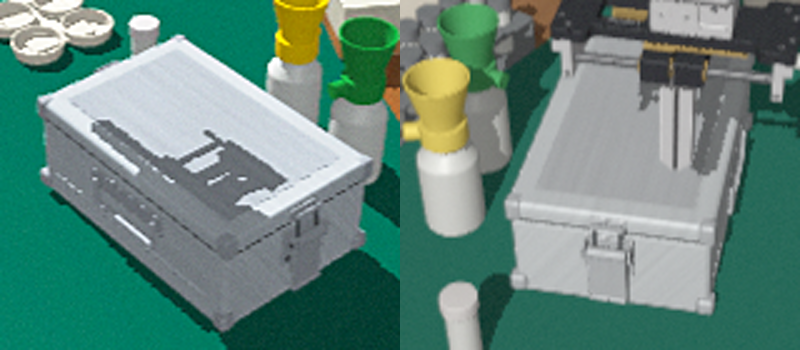

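Both levers hang flat: the right one at about (305,260) and the left one at about (610,270). The case is in place and the bystanders in view are undisturbed. Handing in.

```bash
python3 -c "
from bench import robot
print(robot.close_job())"
```

```text
the job is handed in; nothing more can be done
None
```

Both latch levers are shut, and I handed the job in at about 14 s of the 48 s allowed. No verdict was reported.

**What I did:** I found the case by fitting its lid corners in two camera views: centre at (0.564, 0.000), turned about 25°. With the fingers closed and pointing down, I pushed each lever along a down-and-inward arc until it snapped. I did the −y end first, then the +y end.

**Last checks:**
- **Levers:** both hang flat against the end walls in the final pictures. The contact force rose to about 4–5 N part-way through each push, then dropped to zero after the snap. I could not read the joint angles, so "shut" rests on the pictures and the forces.
- **Case and bench:** the case looks level and where it started. The cups, vial and the part of the paddle in view look untouched. I did not check the pot, reagent bottle and syringe in the final pictures; the fingers stayed well away from them.
- **Robot:** the arm is clear of everything, with the wrist force near zero.

No checks failed or disagreed. The only correction was a sideways shift before the first push, because the fingers were about 6 mm off the lever's centre.

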